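# Hang the ear defenders under the dust cover

### The arm

A 6-joint arm with a two-finger parallel gripper is mounted at the origin on the work surface. World frame = base frame: x ahead of the robot, y to its left, z up, the work surface at z = 0. Lengths are in m, angles in rad, forces in N, time in s.
With the tool pointing down it reaches from about 0.35 to 0.975 m from the base axis. Payload 4.9 kg.
Tool frame: the origin (TCP) lies on the centre line of the jaws, within the pads' length; the fingertips stand 19 mm ahead of it and the grasp point (between the pads) is the TCP; z points along the fingers, y is the direction in which the jaws open and shut (so a half turn about z gives the same grasp; the last joint's range is limited). The gripper opens to 85 mm and grips with 20 to 120 N. Pads are 22 mm wide; open, the fingers measure 114 mm over their backs; the gripper's body (76 mm by 85 mm) begins 54 mm behind the grasp point. The pads swing forward as they close: fully open they stand 13 mm farther back than shut.
Start: joints at [-1.424, 0.053, 1.613, -0, 1.476, -0.119], TCP at [0.164, -0.603, 0.25] pointing down, gripper open.
Joint ranges: [-3.01, 3.01], [-1.01, 2.22], [0.06, 2.58], [-1.02, 4.17], [0.09, 2.62], [-3.14, 3.14]. Speed limits (rad/s): [2.57, 2.57, 3.14, 3.14, 3.14, 3.14].

### API

Orientations are given as [roll, pitch, yaw] about the fixed x, y, z axes, in that order (R = Rz(yaw) Ry(pitch) Rx(roll)).
In Python, from cell import bot gives the robot as it stands.
- The arm moves only by the shell command python3 -m pendant 'ROWS' [FORCE]. ROWS is JSON, a list of rows, each an object of numbers: "x", "y", "z": the shift along the tool's x, y, z as a fraction of full scale; "roll": the turn about the tool's z as a fraction of full scale; "jaw": the finger opening in mm, from 0 to 85.4. In form: [{"x": .., "y": .., "z": .., "roll": .., "jaw": ..}, ...]. A call has 1 to 5 rows; each row is the pose to reach, as a shift and turn from the pose measured when the call began, along the tool's axes at that moment, turning the shorter way round; what a row does not reach only later rows make up. Full scale, the value 1, is 300 mm for a shift and 360 degrees for a turn. A row lasts 1/12 s, in which the tool goes at most 41.7 mm and 7.16 degrees, less where a joint would pass 70% of its speed; a pose out of reach is approached as far as the arm can. A call with a number of a shift or a turn outside -1 to 1 is refused whole. A call with a gripper value outside its range is refused whole. The fingers move at their own pace and stop on an object; FORCE is the grip in N (left out, the last holds). Time passes only in rows, so rows that repeat a pose let the fingers close. It gives the time, the measured TCP pose, the force and the opening at its end, in the units of the state.
- bot.state(): the state, without advancing time (a new reading comes with each control period).
- bot.read_camera(name): name is "side" or "top"; returns a dict with "frame" (420x560x3 uint8, red, green, blue), "z_map" (420x560 float32, m along the optical axis (not along the pixel's ray), 0 where there is no reading), "fx", "fy", "cx", "cy" (pixels), "xyz" and "orientation" of the camera in the world. Camera axes: x right, y down, z forward; pixel columns grow to the right and rows downward; lengths in m; the calibration is good to about 2 mm. A picture is of the moment at which its call begins.
- bot.close_job(): hands the job in, once; it reports no verdict.
Trained networks look in a picture, given as the dict that the camera call returned (one of the last four; its "shot" number tells which), for a name from the list of things; names that differ only in an ending like _2 or _b are one class to them, and where a whole thing is asked for, a point or a joint stands for the part that bears it (a point fixed in the world has none). Each returns a list of dicts, best first, with "score" (0 to 1); they miss things now and then, are a little off and sometimes report something else, mostly with a low value. They report only what shows in the picture. A call takes as long as a camera call. They do not tell look-alikes from the thing itself.
- bot.spot_in(picture, label): "bbox" ([left, top, right, bottom] in pixels, round what is visible of it).
- bot.silhouettes(picture, label): "region" (420x560 bool, what is visible of it) and "bbox" ([left, top, right, bottom] in pixels, round what is visible of it).
The state is a dict: "clock": time; "qpos": joint angles; "dq": joint speeds; "tau": joint torques, N m; "ee_pos": TCP position; "eef_rot": TCP orientation; "ft_force": force on the tool from outside, world axes, zero at the start; "ft_torque": the same for the moment, N m; "opening": opening from 0.0 (shut) to 1.0 (fully open).
Only numpy, scipy, OpenCV 4.12 (cv2) and the standard library are available. Lean on these libraries where they do the work, as an engineer would, in place of code of your own. Each camera call takes 0.05 s, during which the arm holds its last target. There are 200 camera calls.

### The job

Hang the orange ear defenders beside the blue pair on the rail of the white station, which is open at one end, so that the headband straddles the rail with one cup on each side; set the band gently down on the rail before you let go, and leave them hanging there by themselves. Then fold the clear dust cover down over both pairs until it is level, and leave it there. Do not lower the cover before the pair hangs, do not knock the blue pair off or shove it along, and leave the jar, wash bottle and flask where they stand.

Things in the scene. Friction and masses are not known exactly. Their poses are not given: they have to be found in the camera images.
- orange_muffs: Loose rigid orange ear defenders, 0.17-0.31 kg, standing on two cups, band arching up. Origin: underside, midway between the cups; z up, x cup to cup, y across the band. Black band: half circle in the xz plane, 22 mm wide (y), 6 thick, mean radius 67 about a point 81 mm above the origin. Cups: 62 mm wide (y), 76 high, from x = 38 to 84 mm each side, 76 mm gap between. Total height 151 mm.
- orange_muffs_crown (a point): Middle of the underside of the orange band at its crown, 145 mm above the origin: this comes to rest on top of the rail. The band can be pinched across its 22 mm width anywhere on the arch; fingers reaching far through it at the crown would meet the rail, at the shoulders (40 degrees down the arch) they clear it.
- blue_muffs: Loose blue ear defenders, same shape and frame, hanging on the inner half of the rail; they must stay hanging there.
- rail: Fixed steel rail: a horizontal bar 16 mm in diameter along this y axis, its axis 180 mm above this origin (which lies 0 to 18 mm above the bench). Carried by one post 20 mm thick at y = -150 mm; free end at y = +148 mm with a black end disc 26 mm in diameter, 8 mm thick. x points away from the robot.
- rail_free (a point): Point on the rail's axis in the middle of its free stretch, 50 mm towards the free end from rail's origin, 120 to 136 mm from the blue pair's centre. Axes as rail. The orange crown belongs here, up to 70 mm either way along the rail as the blue pair allows; hung, it lies 8 mm above this point.
- station: Fixed white stand. Base plate 20 mm thick, x -120 to +150 mm, y -170 to +170 mm; origin on the bench below the rail's middle, axes parallel to the rail's. Two rear posts 16 mm thick at x = +130, y = -145 and +145 mm, 250 mm high, carry the cover's hinge. Front and free end are open.
- cover (a joint): Dust cover angle, rad: 0 level, positive = front lip raised; starts 0.38 to 0.5, travels -0.5 to 0.7, no stop at level. Stiff hinge: stays where left; 2 to 4 N down on the lip moves it. Clear panel in a white frame, 200 mm hinge to front edge, 322 wide, 4 to 10 thick, blue lip strip 20 deep at the front. It overhangs the rail: a gripper pointing straight down at the hung pair would hit it.
- cover_lip (a point): Middle of the top face of the blue lip strip, 190 mm from the hinge and 5 mm above the panel's midplane. Press down here with closed fingers.
- cover_hinge (a point): Middle of the cover's hinge line, 250 mm above the bench and 130 mm behind the rail; the line is parallel to the rail, the cover extends from it towards the robot.
- jar: Amber jar, 58 mm in diameter, 85 mm high, loose, bystander near the orange pair (they trade places). Origin at the centre of its underside; likewise for the next two.
- wash_bottle: White wash bottle, 60 mm in diameter, 160 mm high, loose bystander.
- flask: Conical glass flask, 72 mm in diameter, 105 mm high, loose bystander.
- blue_muffs_crown (a point): Middle of the underside of the blue pair's band at the crown, resting on the rail.
Things that resemble listed ones, but are neither listed nor needed, are in the scene too. What is shaped like the orange_muffs but red is not meant.

How it is judged:
By the outcome, as a careful person would: the job done as asked, in the order asked, and still so for the second after the job is handed in, with the robot touching nothing.
It also fails if it takes over 48 s, if anything falls off the work surface, if the arm or the gripper's body presses on something with over 40 N, if the wrist force passes 120 N, or if a joint passes its speed limit or range.

## Working session

There is one attempt and no reset: what is moved stays moved. The work goes in short steps, Python scripts to look and compute and a shell command to move; the robot and the scene stay as the last step left them, time stands still between calls to the robot, and variables do not carry over. Pictures are saved under pics/ and viewed, about 8 in all and at most 12, crops included, and the job is handed in when it is done.

```bash
ls; mkdir -p pics; cat > h.py <<'E'
import numpy as np, cv2
from scipy.spatial.transform import Rotation as R
from cell import bot
def Rm(o): return R.from_euler('xyz',o).as_matrix()
def cloud(p):
    z=p['z_map']; v,u=np.indices(z.shape)
    c=np.stack([(u-p['cx'])/p['fx']*z,(v-p['cy'])/p['fy']*z,z],-1)
    o=np.array(p['orientation']); M=Rm(o) if o.shape==(3,) else (o if o.shape==(3,3) else R.from_quat(o).as_matrix())
    w=c@M.T+np.array(p['xyz']); w[z==0]=np.nan; return w
E
python3 - <<'E'
from h import *
ims=[]
for n in ['side','top']:
    p=bot.read_camera(n); print(n,p['xyz'],p['orientation'],p['fx'],p['shot'])
    cv2.imwrite(f'pics/{n}0.png',p['frame'][...,::-1])
    w=cloud(p); np.save(n+'0.npy',w)
    for l in ['orange_muffs','blue_muffs','rail','station','cover','cover_lip','jar','wash_bottle','flask']:
        for d in bot.silhouettes(p,l)[:3]:
            m=d['region']; q=w[m]; q=q[~np.isnan(q[:,0])]
            if len(q): print(l,round(d['score'],2),np.round(d['bbox']).astype(int),'lo',np.round(np.percentile(q,2,axis=0),3),'med',np.round(np.median(q,0),3),'hi',np.round(np.percentile(q,98,axis=0),3), p['frame'][m].mean(0).astype(int))
print(bot.state())
E
```

```text
pics
side [-0.14102197  0.69779729  1.05769963] [-2.3529674   0.02068035 -2.36570782] 526.3448335750901 1
orange_muffs 0.97 [262 290 343 359] lo [0.209 0.143 0.001] med [0.281 0.195 0.073] hi [0.367 0.244 0.152] [141  39  38]
orange_muffs 0.9 [160 259 221 335] lo [0.452 0.293 0.012] med [0.498 0.321 0.073] hi [0.609 0.351 0.152] [84 55 38]
orange_muffs 0.83 [180 371 226 420] lo [0.238 0.422 0.003] med [0.321 0.472 0.125] hi [0.366 0.492 0.153] [170  46  45]
blue_muffs 0.81 [310 117 365 182] lo [ 0.501 -0.316  0.054] med [ 0.542 -0.276  0.119] hi [ 0.663 -0.247  0.203] [38 48 68]
rail 0.72 [290 114 355 172] lo [ 0.559 -0.361  0.075] med [ 0.578 -0.22   0.193] hi [ 0.599 -0.064  0.2  ] [73 75 76]
station 0.93 [242  72 389 243] lo [ 0.458 -0.371  0.008] med [ 0.594 -0.169  0.023] hi [ 0.721 -0.04   0.348] [154 153 158]
cover 0.68 [251  72 377 135] lo [ 0.526 -0.361  0.261] med [ 0.604 -0.189  0.31 ] hi [ 0.7   -0.046  0.35 ] [137 144 160]
jar 0.7 [309 118 366 182] lo [ 0.501 -0.314  0.057] med [ 0.542 -0.275  0.12 ] hi [ 0.658 -0.247  0.203] [38 47 67]
jar 0.6 [228 242 255 281] lo [0.50
[... 1921 characters left out ...]
-0.203  0.305] hi [ 0.706 -0.049  0.35 ] [107 113 119]
{'clock': 1.0, 'qpos': array([-1.42397414e+00,  5.27184070e-02,  1.61292173e+00,  2.48722383e-05,
        1.47601316e+00, -1.19014405e-01]), 'dq': array([ 0.0001771 , -0.000691  ,  0.00040454, -0.00136858, -0.00106985,
        0.00062288]), 'tau': array([ 2.65452516e-03, -3.93688703e+01, -3.70473683e+01,  1.16439874e-04,
        3.76959151e-04,  3.30758780e-06]), 'ee_pos': array([ 0.16419142, -0.60301634,  0.25027915]), 'eef_rot': array([-3.14153537e+00, -3.17863332e-05,  2.65834236e-01]), 'ft_force': array([-0.15896305, -0.09375862, -0.24064004]), 'ft_torque': array([-0.00264815,  0.02728766,  0.00024106]), 'opening': 1.000312127523762}
```

```bash
python3 - <<'E'
import cv2,numpy as np
a=cv2.imread('pics/side0.png')[60:420,90:400]; b=cv2.imread('pics/top0.png')[90:330,120:480]
a=cv2.resize(a,None,fx=1.4,fy=1.4); 
b=cv2.resize(b,None,fx=1,fy=1); c=np.zeros((max(a.shape[0],b.shape[0]),a.shape[1]+b.shape[1],3),np.uint8)
c[:a.shape[0],:a.shape[1]]=a; c[:b.shape[0],a.shape[1]:]=b; cv2.imwrite('pics/c0.png',c[:, :800]); print(c.shape)
E
```

```text
(504, 794, 3)
```

View pics/c0.png

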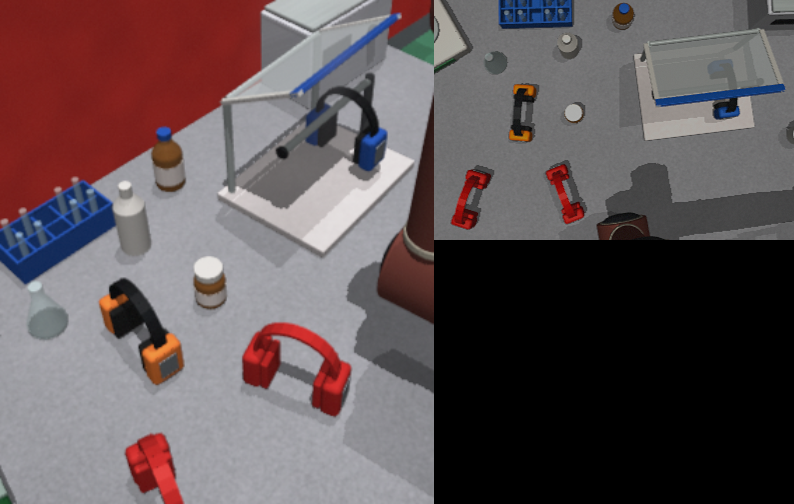

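The orange pair is at side-crop (145,330), with cups along world x. The jar is at (210,280). The rail's free end, the black disc, is at (282,152) facing +y, and the blue pair is at (350,130). The two red pairs are look-alikes. Next I'll measure the exact lines.

```bash
cat > meas.py <<'E'
from h import *
def line(q):
    c=q.mean(0); u,s,v=np.linalg.svd(q-c); d=v[0]; t=(q-c)@d
    return c,d,np.percentile(t,[1,99])
for n in ['side','top']:
    w=np.load(n+'0.npy'); f=cv2.imread(f'pics/{n}0.png')[...,::-1]
    hsv=cv2.cvtColor(np.ascontiguousarray(f),cv2.COLOR_RGB2HSV); X,Y,Z=w[...,0],w[...,1],w[...,2]
    blue=(hsv[...,0]>100)&(hsv[...,0]<130)&(hsv[...,1]>120)&(Y<0)&(X<.75)
    q=w[blue&(Z>.29)]; c,d,t=line(q); print(n,'lip',c.round(3),d.round(3),(c+d*t[0]).round(3),(c+d*t[1]).round(3),'x/z rng',np.percentile(q[:,2],[2,98]).round(3))
    q=w[blue&(Z<.22)]; print(' bluecups',np.percentile(q,[2,98],axis=0).round(3).tolist())
    m=(Z>.175)&(Z<.215)&(Y<0.0)&(Y>-.4)&(X>.53)&(X<.64)
    q=w[m&~blue]; 
    if len(q)>20: print(' rail zone',len(q),[ (round(a,2),np.median(q[abs(q[:,1]-a)<.01],0).round(3).tolist()) for a in np.arange(-.36,-.02,.03) if (abs(q[:,1]-a)<.01).sum()>2])
    # plate
    m=(Z>.01)&(Z<.05)&(Y<.05)&(Y>-.42)&(X>.4)&(X<.8)&(hsv[...,1]<40)&(hsv[...,2]>130)
    q=w[m]; r=cv2.minAreaRect(q[:,:2].astype(np.float32)*1000); print(' plate',r,np.median(q[:,2]))
    # orange
    m=(Y>.27)&(Y<.36)&(X>.44)&(X<.64)&(Z>.02)
    q=w[m]; r=cv2.minAreaRect(q[:,:2].astype(np.float32)*1000); print(' orange rect',r)
    q=w[m&(Z>.1)]; c,d,t=line(q[:,:2]); print(' band',c.round(4),d.round(3),t.round(3),'zmax',q[:,2].max())
    q=w[m&(Z>.145)]; print(' crown',q.mean(0).round(4))
E
python3 meas.py
```

```text
side lip [ 0.539 -0.204  0.347] [-0.094  0.996  0.   ] [ 0.554 -0.364  0.347] [ 0.525 -0.06   0.347] x/z rng [0.342 0.352]
 bluecups [[0.502, -0.311, 0.058], [0.66, -0.245, 0.13]]
 rail zone 764 [(np.float64(-0.36), [0.589, -0.358, 0.195]), (np.float64(-0.33), [0.588, -0.331, 0.195]), (np.float64(-0.3), [0.56, -0.295, 0.193]), (np.float64(-0.27), [0.585, -0.274, 0.196]), (np.float64(-0.24), [0.581, -0.242, 0.194]), (np.float64(-0.21), [0.578, -0.211, 0.194]), (np.float64(-0.18), [0.573, -0.18, 0.194]), (np.float64(-0.15), [0.571, -0.151, 0.195]), (np.float64(-0.12), [0.569, -0.121, 0.195]), (np.float64(-0.09), [0.566, -0.09, 0.194]), (np.float64(-0.06), [0.566, -0.065, 0.192])]
 plate ((638.0987548828125, -185.10340881347656), (369.066162109375, 378.9764709472656), 6.576975345611572) 0.021017130964713582
 orange rect ((535.2678833007812, 314.8480224609375), (61.20660400390625, 170.94973754882812), 83.86491394042969)
 band [0.5165 0.3167] [-0.997  0.083] [-0.082  0.045] zmax 0.15623386739538214
 crown [0.5343 0.3144 0.1496]
top lip [ 0.546 -0.212  0.346] [-0.09   0.996  0.   ] [ 0.56  -0.366  0.346] [ 0.532 -0.056  0.346] x/z rng [0.339 0.353]
 bluecups [[0.506, -0.312, 0.078], [0.538, -0.253, 0.165]]
 rail zone 71 [(np.float64(-0.3), [0.545, -0.292, 0.181]), (np.float64(-0.27), [0.544, -0.276, 0.184]), (np.float64(-0.06), [0.566, -0.06, 0.194])]
 plate ((598.1865234375, -206.00604248046875), (267.66778564453125, 339.2371520996094), 5.26151704788208) 0.020428439807267607
 orange rect ((542.00732421875, 318.22991943359375), (62.27912902832031, 172.1251678466797), 83.91352844238281)
 band [0.5388 0.3186] [-0.994  0.111] [-0.068  0.064] zmax 0.15729460183321242
 crown [0.5412 0.3185 0.1503]
```

```bash
cat >> h.py <<'E'
def go(x,y,z,yaw):
    s=bot.state(); M=Rm(s['eef_rot']); d=M.T@(np.array([x,y,z])-s['ee_pos'])
    dy=yaw-s['eef_rot'][2]; dy=(dy+np.pi)%(2*np.pi)-np.pi
    print('now',round(s['clock'],2),s['ee_pos'].round(4),s['eef_rot'].round(3),'F',s['ft_force'].round(1),'op',round(s['opening'],3),'q',s['qpos'].round(2))
    print('rows x,y,z,roll',(d/.3).round(3),round(-dy/2/np.pi,4),'need rows',round(np.linalg.norm(d)/.0417,1),round(abs(dy)/np.radians(7.16),1))
O=np.array([.582,-.207]); A=.092
def loc(lx,ly): return O+np.array([np.cos(A)*lx-np.sin(A)*ly,np.sin(A)*lx+np.cos(A)*ly])
E
python3 -c "
from h import *
print(loc(-75,0) if 0 else loc(-.078,0), loc(-.072,.075))
p=loc(-.078,0); go(p[0],p[1],.40,.092)"
```

```text
[ 0.50432986 -0.21416588] [ 0.50341422 -0.13893184]
now 1.0 [ 0.1642 -0.603   0.2503] [-3.142 -0.     0.266] F [-0.2 -0.1 -0.2] op 1.0 q [-1.42  0.05  1.61  0.    1.48 -0.12]
rows x,y,z,roll [ 1.435 -0.953 -0.499] 0.0277 need rows 12.9 1.4
```

```bash
python3 -m pendant '[{"x":0,"y":0,"z":-0.14,"roll":0.028,"jaw":0},{"x":0.1,"y":-0.06,"z":-0.28,"roll":0.028,"jaw":0},{"x":0.2,"y":-0.14,"z":-0.4,"roll":0.028,"jaw":0},{"x":0.3,"y":-0.2,"z":-0.5,"roll":0.028,"jaw":0},{"x":0.41,"y":-0.27,"z":-0.5,"roll":0.028,"jaw":0}]'; python3 -c "
from h import *
p=loc(-.078,0); go(p[0],p[1],.40,.092)"
```

```text
clock: 1.42
ee_pos: [0.248, -0.5082, 0.3989]
eef_rot: [3.135, -0.001, 0.088]
ft_force: [1.5, -0.9, 0.3]
opening: 0.304
now 1.42 [ 0.248  -0.5082  0.3989] [ 3.135e+00 -1.000e-03  8.800e-02] F [ 1.5 -0.9  0.3] op 0.304 q [-1.25 -0.14  1.55 -0.    1.72  0.23]
rows x,y,z,roll [ 0.937 -0.902 -0.009] -0.0007 need rows 9.4 0.0
```

```bash
python3 -m pendant '[{"x":0.1,"y":-0.1,"z":0,"roll":0,"jaw":0},{"x":0.2,"y":-0.19,"z":0,"roll":0,"jaw":0},{"x":0.3,"y":-0.29,"z":0,"roll":0,"jaw":0},{"x":0.4,"y":-0.39,"z":0,"roll":0,"jaw":0},{"x":0.5,"y":-0.48,"z":0,"roll":0,"jaw":0}]';python3 -m pendant '[{"x":0.1,"y":-0.1,"z":0,"roll":0,"jaw":0},{"x":0.2,"y":-0.19,"z":0,"roll":0,"jaw":0},{"x":0.3,"y":-0.29,"z":0,"roll":0,"jaw":0},{"x":0.38,"y":-0.37,"z":0,"roll":0,"jaw":0},{"x":0.38,"y":-0.37,"z":0,"roll":0,"jaw":0}]'; python3 -c "
from h import *
p=loc(-.078,0); go(p[0],p[1],.345,.092)
ims=[bot.read_camera(n)['frame'][...,::-1] for n in ['side','top']]
cv2.imwrite('pics/a1.png',np.hstack([cv2.resize(ims[0][20:220,200:420],(440,400)),cv2.resize(ims[1][70:270,300:480],(360,400))]))"
```

```text
clock: 1.83
ee_pos: [0.3854, -0.35, 0.3985]
eef_rot: [3.134, -0.002, 0.087]
ft_force: [0.4, -0.7, -0.9]
opening: -0.002
clock: 2.25
ee_pos: [0.4922, -0.2248, 0.3978]
eef_rot: [3.136, -0.003, 0.094]
ft_force: [-0.9, -0.5, 0.3]
opening: -0.001
now 2.25 [ 0.4922 -0.2248  0.3978] [ 3.136e+00 -3.000e-03  9.400e-02] F [-0.9 -0.5  0.3] op -0.001 q [-0.56 -0.2   1.61 -0.    1.72  0.91]
rows x,y,z,roll [ 0.043 -0.033  0.176] 0.0004 need rows 1.3 0.0
```

View pics/a1.png

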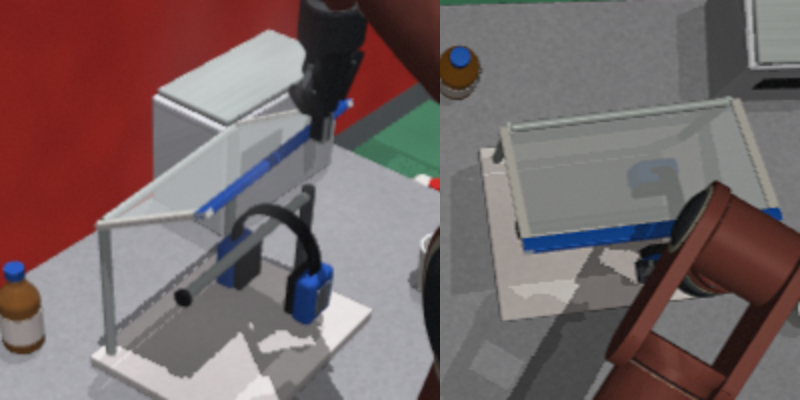

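Side view: the gripper stands just in front of the blue lip, around (325,130), with the fingers shut. I'll drop to lip height, then push back and up, watching the force, to raise the cover and make room for the wrist.

```bash
python3 -m pendant '[{"x":0.02,"y":-0.02,"z":0.1,"roll":0,"jaw":0},{"x":0.02,"y":-0.03,"z":0.175,"roll":0,"jaw":0},{"x":0.03,"y":-0.03,"z":0.175,"roll":0,"jaw":0},{"x":0.04,"y":-0.03,"z":0.175,"roll":0,"jaw":0}]'; python3 -m pendant '[{"x":0.02,"y":0,"z":0,"roll":0,"jaw":0},{"x":0.04,"y":0,"z":-0.0,"roll":0,"jaw":0},{"x":0.06,"y":0,"z":-0.0,"roll":0,"jaw":0}]'; python3 -c "
from h import *
go(*loc(-.05,0),.345,.092)"
```

```text
clock: 2.68
ee_pos: [0.5002, -0.2196, 0.344]
eef_rot: [3.135, 0.001, 0.088]
ft_force: [-0.6, -0.5, 0.5]
opening: -0.003
clock: 2.93
ee_pos: [0.5191, -0.2189, 0.3461]
eef_rot: [3.133, -0.001, 0.087]
ft_force: [-0.5, -0.4, 0.7]
opening: 0.001
now 2.93 [ 0.5191 -0.2189  0.3461] [ 3.133e+00 -1.000e-03  8.700e-02] F [-0.5 -0.4  0.7] op 0.001 q [-0.53 -0.14  1.64 -0.01  1.63  0.95]
rows x,y,z,roll [ 0.046 -0.02   0.003] -0.0008 need rows 0.4 0.0
```

```bash
python3 -m pendant '[{"x":0.02,"y":0,"z":0,"roll":0,"jaw":0},{"x":0.035,"y":0,"z":-0.02,"roll":0,"jaw":0},{"x":0.05,"y":0,"z":-0.04,"roll":0,"jaw":0}]'; python3 -m pendant '[{"x":0.01,"y":0,"z":-0.015,"roll":0,"jaw":0},{"x":0.02,"y":0,"z":-0.03,"roll":0,"jaw":0},{"x":0.03,"y":0,"z":-0.045,"roll":0,"jaw":0}]'; cat > cov.py <<'E'
from h import *
def cov():
  for n in ['side','top']:
    p=bot.read_camera(n); w=cloud(p); f=p['frame']; hsv=cv2.cvtColor(f,cv2.COLOR_RGB2HSV); X,Y,Z=w[...,0],w[...,1],w[...,2]
    m=(hsv[...,0]>100)&(hsv[...,0]<130)&(hsv[...,1]>120)&(Y<0)&(Y>-.4)&(X<.75)&(Z>.22)&(X>.47)
    q=w[m]
    if len(q): print(n,len(q),'lip med',np.median(q,0).round(4),'theta',np.arcsin((np.median(q[:,2])-.2545)/.19).round(3))
    cv2.imwrite(f'pics/{n}_l.png',f[...,::-1])
if __name__=='__main__': cov()
E
python3 cov.py
```

```text
clock: 3.18
ee_pos: [0.5308, -0.218, 0.3589]
eef_rot: [3.134, 0.011, 0.085]
ft_force: [-19.6, -0.4, 6.4]
opening: 0.001
clock: 3.43
ee_pos: [0.5388, -0.2174, 0.3729]
eef_rot: [3.134, 0.016, 0.084]
ft_force: [-6.9, 0.5, 0.5]
opening: 0.001
side 233 lip med [ 0.5462 -0.137   0.3718] theta 0.665
top 405 lip med [ 0.5538 -0.1167  0.3714] theta 0.663
```

```bash
python3 -m pendant '[{"x":0.01,"y":0,"z":-0.012,"roll":0,"jaw":0},{"x":0.018,"y":0,"z":-0.028,"roll":0,"jaw":0},{"x":0.02,"y":0,"z":-0.034,"roll":0,"jaw":0}]'; python3 -m pendant '[{"x":-0.06,"y":0,"z":0,"roll":0,"jaw":0},{"x":-0.12,"y":0,"z":0,"roll":0,"jaw":0},{"x":-0.18,"y":0,"z":0,"roll":0,"jaw":40}]'; python3 cov.py; python3 -c "
from h import *
c=np.array([.540,.317]); g=c-.072*np.array([np.cos(.106),-np.sin(.106)]); print(g)
go(*g,.20,-.106)"
```

```text
clock: 3.78
ee_pos: [0.5453, -0.2169, 0.384]
eef_rot: [3.134, 0.016, 0.085]
ft_force: [-6.1, 0.3, -4.7]
opening: 0.004
clock: 4.03
ee_pos: [0.4919, -0.2216, 0.3857]
eef_rot: [3.133, 0.014, 0.085]
ft_force: [0.8, -0.9, -0.3]
opening: 0.124
side 208 lip med [ 0.5518 -0.1263  0.3803] theta 0.723
top 764 lip med [ 0.5645 -0.1687  0.3786] theta 0.712
[0.46840412 0.32461772]
now 4.13 [ 0.4912 -0.2219  0.3866] [3.132 0.013 0.084] F [0.3 0.1 0.3] op 0.303 q [-0.55 -0.19  1.62 -0.02  1.72  0.93]
rows x,y,z,roll [ 0.085 -1.828  0.603] 0.0302 need rows 13.9 1.5
```

```bash
python3 -m pendant '[{"x":0,"y":-0.13,"z":0,"roll":0.015,"jaw":40},{"x":0,"y":-0.26,"z":0,"roll":0.03,"jaw":40},{"x":0.01,"y":-0.39,"z":0,"roll":0.03,"jaw":40},{"x":0.02,"y":-0.52,"z":0,"roll":0.03,"jaw":40},{"x":0.03,"y":-0.65,"z":0,"roll":0.03,"jaw":40}]'; python3 -c "
from h import *
go(.4684,.3246,.22,-.106)"
```

```text
clock: 4.55
ee_pos: [0.4846, -0.0248, 0.3855]
eef_rot: [3.13, 0.008, -0.105]
ft_force: [0.5, 0.0, 0.5]
opening: 0.467
now 4.55 [ 0.4846 -0.0248  0.3855] [ 3.13   0.008 -0.105] F [0.5 0.  0.5] op 0.467 q [-0.2  -0.32  1.73 -0.01  1.74  1.48]
rows x,y,z,roll [-0.172 -1.159  0.54 ] 0.0001 need rows 9.3 0.0
```

```bash
python3 -m pendant '[{"x":-0.02,"y":-0.13,"z":0,"roll":0,"jaw":40},{"x":-0.04,"y":-0.26,"z":0.02,"roll":0,"jaw":40},{"x":-0.06,"y":-0.39,"z":0.05,"roll":0,"jaw":40},{"x":-0.08,"y":-0.51,"z":0.1,"roll":0,"jaw":40},{"x":-0.09,"y":-0.63,"z":0.15,"roll":0,"jaw":40}]';python3 -m pendant '[{"x":-0.02,"y":-0.12,"z":0.06,"roll":0,"jaw":40},{"x":-0.04,"y":-0.24,"z":0.12,"roll":0,"jaw":40},{"x":-0.06,"y":-0.36,"z":0.18,"roll":0,"jaw":40},{"x":-0.08,"y":-0.48,"z":0.25,"roll":0,"jaw":40},{"x":-0.09,"y":-0.53,"z":0.36,"roll":0,"jaw":40}]'; python3 -c "
from h import *
go(.4684,.3246,.22,-.106)
ims=[]
for n in ['side','top']:
    p=bot.read_camera(n); f=p['frame']; ims.append(f[...,::-1]); w=cloud(p); X,Y,Z=w[...,0],w[...,1],w[...,2]
    hsv=cv2.cvtColor(f,cv2.COLOR_RGB2HSV); m=(hsv[...,0]>8)&(hsv[...,0]<22)&(hsv[...,1]>150)&(Y>.25)&(X>.4)&(Y<.4)&(Z>.01)
    q=w[m]; lo=q[q[:,0]<.53]; hi=q[q[:,0]>.55]; print(n,len(lo),len(hi),[ (np.percentile(a,[2,98],axis=0).round(3).tolist()) for a in (lo,hi) if len(a)])
cv2.imwrite('pics/a2.png',np.hstack([cv2.resize(ims[0][190:390,110:310],(400,400)),cv2.resize(ims[1][120:290,130:300],(400,400))]))"
```

```text
clock: 4.97
ee_pos: [0.4778, 0.1684, 0.3397]
eef_rot: [3.132, 0.004, -0.104]
ft_force: [0.9, -0.2, -0.5]
opening: 0.468
clock: 5.38
ee_pos: [0.4683, 0.334, 0.2331]
eef_rot: [3.139, -0.002, -0.101]
ft_force: [-0.3, -0.4, -0.7]
opening: 0.468
now 5.38 [0.4683 0.334  0.2331] [ 3.139e+00 -2.000e-03 -1.010e-01] F [-0.3 -0.4 -0.7] op 0.468 q [ 0.49 -0.05  1.75 -0.    1.45  2.16]
rows x,y,z,roll [0.003 0.031 0.044] 0.0008 need rows 0.4 0.0
side 521 210 [[[0.452, 0.296, 0.012], [0.491, 0.366, 0.237]], [[0.589, 0.304, 0.016], [0.618, 0.338, 0.079]]]
top 53 183 [[[0.459, 0.294, 0.015], [0.489, 0.315, 0.081]], [[0.592, 0.28, 0.022], [0.624, 0.337, 0.123]]]
```

View pics/a2.png

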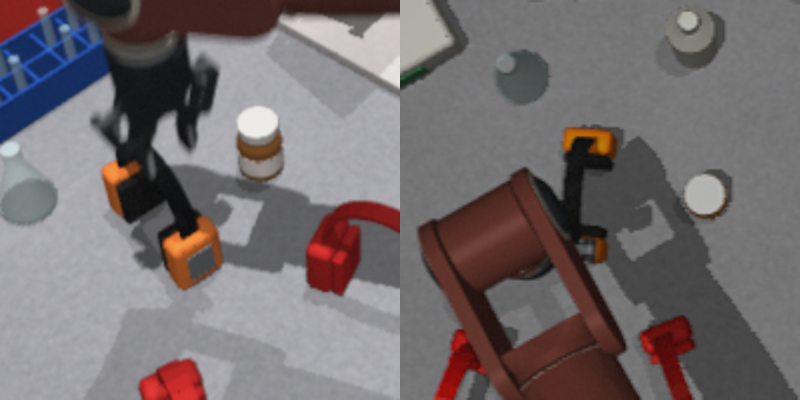

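```bash
python3 -m pendant '[{"x":0.002,"y":0.031,"z":0.1,"roll":0,"jaw":45},{"x":0.003,"y":0.031,"z":0.2,"roll":0,"jaw":45},{"x":0.003,"y":0.031,"z":0.32,"roll":0,"jaw":45},{"x":0.003,"y":0.031,"z":0.42,"roll":0,"jaw":45},{"x":0.003,"y":0.031,"z":0.443,"roll":0,"jaw":45}]'; python3 -c "
from h import *
go(.4684,.3246,.1,-.106)"
```

```text
clock: 5.9
ee_pos: [0.463, 0.3197, 0.0928]
eef_rot: [3.129, 0.014, -0.101]
ft_force: [-15.6, -6.0, 34.0]
opening: 0.526
now 5.9 [0.463  0.3197 0.0928] [ 3.129  0.014 -0.101] F [-15.6  -6.   34. ] op 0.526 q [ 0.47  0.07  1.87 -0.    1.22  2.15]
rows x,y,z,roll [ 0.016 -0.018 -0.024] 0.0008 need rows 0.2 0.0
```

```bash
python3 -m pendant '[{"x":0.0,"y":0,"z":-0.06,"roll":0,"jaw":45},{"x":0.016,"y":-0.017,"z":-0.06,"roll":0,"jaw":45},{"x":0.016,"y":-0.017,"z":-0.06,"roll":0,"jaw":45}]'; python3 -c "
from h import *
go(.4684,.3246,.105,-.106)
ims=[]
for n in ['side','top']:
    p=bot.read_camera(n); f=p['frame']; ims.append(f[...,::-1]); w=cloud(p); X,Y,Z=w[...,0],w[...,1],w[...,2]
    hsv=cv2.cvtColor(f,cv2.COLOR_RGB2HSV); m=(hsv[...,0]>8)&(hsv[...,0]<22)&(hsv[...,1]>150)&(Y>.25)&(X>.4)&(Y<.4)&(Z>.01)
    q=w[m]; lo=q[q[:,0]<.53]; hi=q[q[:,0]>.55]; print(n,len(lo),len(hi),[ (np.percentile(a,[2,98],axis=0).round(3).tolist()) for a in (lo,hi) if len(a)])
cv2.imwrite('pics/a3.png',np.hstack([cv2.resize(ims[0][240:350,140:250],(400,400)),cv2.resize(ims[1][120:290,130:300],(400,400))]))"
```

```text
clock: 6.15
ee_pos: [0.4718, 0.3257, 0.1142]
eef_rot: [3.133, 0.008, -0.102]
ft_force: [0.5, 0.4, 0.6]
opening: 0.524
now 6.15 [0.4718 0.3257 0.1142] [ 3.133  0.008 -0.102] F [0.5 0.4 0.6] op 0.524 q [ 0.48  0.06  1.84 -0.    1.25  2.15]
rows x,y,z,roll [-0.011  0.005  0.031] 0.0007 need rows 0.2 0.0
side 486 206 [[[0.452, 0.296, 0.012], [0.493, 0.352, 0.08]], [[0.59, 0.302, 0.014], [0.618, 0.338, 0.079]]]
top 5 184 [[[0.482, 0.298, 0.073], [0.488, 0.301, 0.077]], [[0.592, 0.281, 0.022], [0.625, 0.337, 0.119]]]
```

View pics/a3.png

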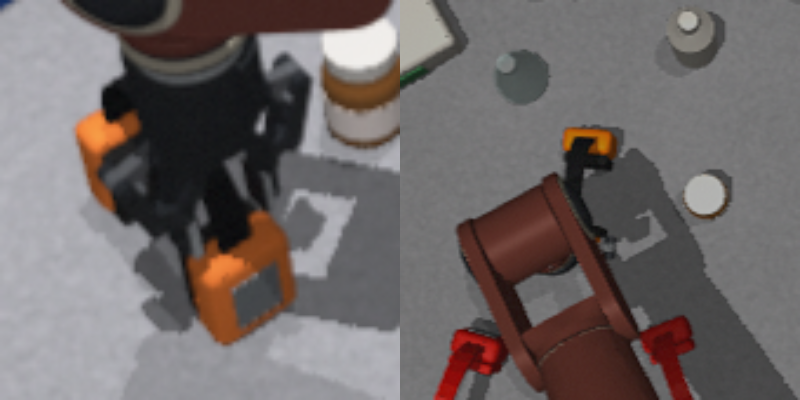

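```bash
python3 -m pendant '[{"x":-0.007,"y":0.004,"z":0.031,"roll":0,"jaw":45},{"x":-0.007,"y":0.004,"z":0.031,"roll":0,"jaw":20},{"x":-0.007,"y":0.004,"z":0.031,"roll":0,"jaw":5},{"x":-0.007,"y":0.004,"z":0.031,"roll":0,"jaw":5},{"x":-0.007,"y":0.004,"z":0.031,"roll":0,"jaw":5}]' 70; python3 -m pendant '[{"x":0,"y":0,"z":0,"roll":0,"jaw":5},{"x":0,"y":0,"z":0,"roll":0,"jaw":5},{"x":0,"y":0,"z":-0.02,"roll":0,"jaw":5},{"x":0,"y":0,"z":-0.06,"roll":0,"jaw":5},{"x":0,"y":0,"z":-0.12,"roll":0,"jaw":5}]'; python3 -c "
from h import *
go(.4684,.3246,.255,-.106)"
```

```text
clock: 6.67
ee_pos: [0.4668, 0.3234, 0.1019]
eef_rot: [3.129, 0.014, -0.102]
ft_force: [-0.1, -1.0, -1.8]
opening: 0.236
clock: 7.08
ee_pos: [0.4662, 0.3232, 0.1372]
eef_rot: [3.127, 0.017, -0.102]
ft_force: [0.4, -0.5, -2.4]
opening: 0.239
now 7.08 [0.4662 0.3232 0.1372] [ 3.127  0.017 -0.102] F [ 0.4 -0.5 -2.4] op 0.239 q [ 0.48  0.03  1.84 -0.    1.3   2.15]
rows x,y,z,roll [ 0.     0.    -0.393] 0.0007 need rows 2.8 0.0
```

```bash
python3 -m pendant '[{"x":0,"y":0,"z":-0.1,"roll":0,"jaw":5},{"x":0,"y":0,"z":-0.2,"roll":0,"jaw":5},{"x":0,"y":0,"z":-0.3,"roll":0,"jaw":5},{"x":0,"y":0,"z":-0.39,"roll":0,"jaw":5},{"x":0,"y":0,"z":-0.39,"roll":0,"jaw":5}]'; cat > hand.py <<'E'
from h import *
def hand(name):
    s=bot.state(); ims=[]
    for n in ['side','top']:
        p=bot.read_camera(n); f=p['frame']; ims.append(f[...,::-1]); w=cloud(p); T=(w-s['ee_pos'])
        hsv=cv2.cvtColor(f,cv2.COLOR_RGB2HSV); m=(hsv[...,0]>8)&(hsv[...,0]<22)&(hsv[...,1]>150)&(abs(T[...,0]-.07)<.14)&(abs(T[...,1])<.1)&(T[...,2]<.06)&(T[...,2]>-.15)
        q=T[m]; lo=q[q[:,0]<.05]; hi=q[q[:,0]>.08]
        for k,a in(('near',lo),('far',hi)):
            if len(a)>10: print(n,k,len(a),np.percentile(a,[2,98],axis=0).round(3).tolist(),'top z',np.median(a[a[:,2]>np.percentile(a[:,2],85),2]).round(3))
    for i,n in enumerate(['side','top']): cv2.imwrite(f'pics/{name}_{n}.png',ims[i])
    return ims
E
python3 -c "
from hand import *
go(.4684,.3246,.255,-.106)
i=hand('h1')
cv2.imwrite('pics/a4.png',cv2.resize(i[0][180:330,110:310],(800,600)))"
```

```text
clock: 7.5
ee_pos: [0.4714, 0.3263, 0.2635]
eef_rot: [3.135, 0.005, -0.101]
ft_force: [0.2, 0.1, -0.7]
opening: 0.236
now 7.5 [0.4714 0.3263 0.2635] [ 3.135  0.005 -0.101] F [ 0.2  0.1 -0.7] op 0.236 q [ 0.48 -0.07  1.72 -0.    1.51  2.15]
rows x,y,z,roll [-0.009  0.006  0.028] 0.0007 need rows 0.2 0.0
side near 557 [[-0.014, -0.025, -0.091], [0.025, 0.029, -0.023]] top z -0.025
side far 297 [[0.124, -0.027, -0.086], [0.153, 0.015, -0.021]] top z -0.022
top far 220 [[0.125, -0.044, -0.081], [0.158, 0.014, 0.017]] top z -0.023
```

View pics/a4.png

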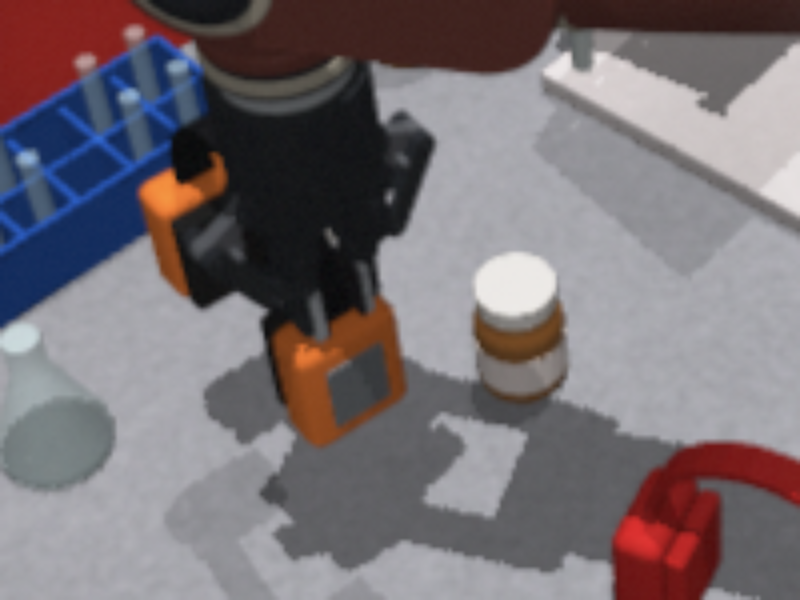

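```bash
python3 -c "
from h import *
print(loc(-.071,.24)); go(*loc(-.071,.24),.255,.092)"
```

```text
[0.48925139 0.02546225]
now 7.6 [0.4691 0.3251 0.2567] [ 3.129  0.013 -0.102] F [ 0.1  0.7 -2.7] op 0.235 q [ 0.48 -0.07  1.72 -0.    1.5   2.15]
rows x,y,z,roll [0.168 0.987 0.015] -0.0308 need rows 7.2 1.5
```

```bash
python3 -m pendant '[{"x":0.01,"y":0.06,"z":0.0,"roll":0,"jaw":5},{"x":0.03,"y":0.16,"z":0.0,"roll":-0.006,"jaw":5},{"x":0.05,"y":0.27,"z":0,"roll":-0.012,"jaw":5},{"x":0.07,"y":0.38,"z":0,"roll":-0.018,"jaw":5},{"x":0.09,"y":0.49,"z":0,"roll":-0.024,"jaw":5}]';python3 -m pendant '[{"x":0.01,"y":0.1,"z":0.0,"roll":-0.005,"jaw":5},{"x":0.03,"y":0.2,"z":0.0,"roll":-0.008,"jaw":5},{"x":0.05,"y":0.3,"z":0.0,"roll":-0.008,"jaw":5},{"x":0.07,"y":0.4,"z":0.0,"roll":-0.008,"jaw":5},{"x":0.1,"y":0.48,"z":0.0,"roll":-0.008,"jaw":5}]'; python3 -c "
from hand import *
go(*loc(-.071,.24),.17,.092)
i=hand('h2')"
```

```text
clock: 8.02
ee_pos: [0.4797, 0.1746, 0.2557]
eef_rot: [3.131, 0.019, 0.052]
ft_force: [1.0, -0.6, -1.3]
opening: 0.235
clock: 8.43
ee_pos: [0.5159, 0.0304, 0.2543]
eef_rot: [3.132, 0.023, 0.101]
ft_force: [0.8, -0.1, -1.1]
opening: 0.236
now 8.43 [0.5159 0.0304 0.2543] [3.132 0.023 0.101] F [ 0.8 -0.1 -1.1] op 0.236 q [-0.08 -0.2   1.84 -0.01  1.52  1.39]
rows x,y,z,roll [-0.083  0.005  0.283] 0.0015 need rows 2.1 0.1
side near 444 [[-0.015, -0.02, -0.094], [0.02, 0.031, -0.023]] top z -0.025
side far 329 [[0.12, -0.006, -0.094], [0.149, 0.044, -0.023]] top z -0.025
top far 191 [[0.124, -0.015, -0.037], [0.16, 0.041, 0.031]] top z -0.02
```

```bash
python3 -m pendant '[{"x":-0.03,"y":0.0,"z":0.05,"roll":0,"jaw":5},{"x":-0.06,"y":0.0,"z":0.13,"roll":0,"jaw":5},{"x":-0.083,"y":0.005,"z":0.2,"roll":0.001,"jaw":5},{"x":-0.083,"y":0.005,"z":0.26,"roll":0.001,"jaw":5},{"x":-0.083,"y":0.005,"z":0.283,"roll":0.001,"jaw":5}]'; python3 -c "
from hand import *
go(*loc(-.071,.06),.17,.092)
i=hand('h3')
cv2.imwrite('pics/a5.png',np.hstack([cv2.resize(i[0][60:260,180:380],(400,400)),cv2.resize(i[1][80:280,280:480],(400,400))]))"
```

```text
clock: 8.95
ee_pos: [0.4869, 0.0251, 0.165]
eef_rot: [3.133, 0.031, 0.092]
ft_force: [-0.3, -0.5, -2.1]
opening: 0.237
now 8.95 [0.4869 0.0251 0.165 ] [3.133 0.031 0.092] F [-0.3 -0.5 -2.1] op 0.237 q [-0.09 -0.19  1.99 -0.01  1.37  1.39]
rows x,y,z,roll [ 0.008  0.6   -0.012] -0.0 need rows 4.3 0.0
side near 406 [[-0.015, -0.025, -0.092], [0.018, 0.031, -0.022]] top z -0.024
side far 316 [[0.12, -0.012, -0.093], [0.149, 0.043, -0.024]] top z -0.026
top far 179 [[0.125, -0.013, -0.038], [0.157, 0.044, 0.024]] top z -0.021
```

View pics/a5.png

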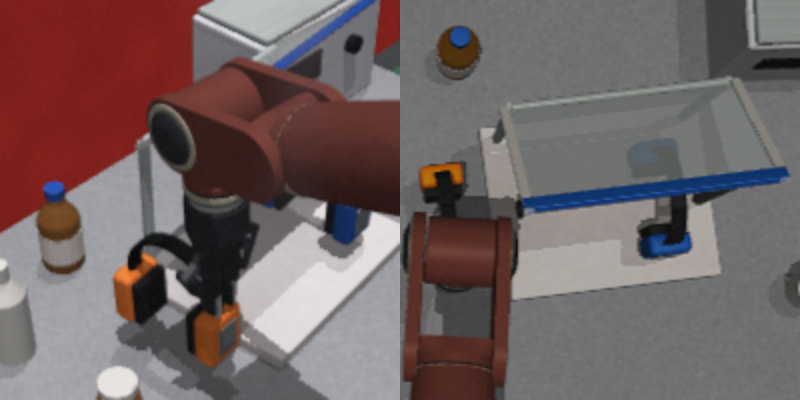

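Side view: the pair is level in the hand just past the rail's free end. Top view: the wrist's front edge (row 215) sits close to the lip line (row 207), so I'll check that clearance numerically.

```bash
python3 - <<'E'
from h import *
s=bot.state(); c,sn=np.cos(A),np.sin(A)
for n in ['side','top']:
    p=bot.read_camera(n); w=cloud(p); d=w-s['ee_pos']; lx=d[...,0]*c+d[...,1]*sn; ly=-d[...,0]*sn+d[...,1]*c; z=w[...,2]
    for a in np.arange(.2,.56,.02):
        m=(abs(z-a)<.01)&(abs(ly)<.1)&(abs(lx)<.12)
        if m.sum()>5: print(n,round(a,2),m.sum(),'lx',np.percentile(lx[m],[1,99]).round(3),'ly',np.percentile(ly[m],[1,99]).round(3))
# disc / rail end
p=bot.read_camera('top'); w=cloud(p); d=w[...,:2]-O; lx=d[...,0]*c+d[...,1]*sn; ly=-d[...,0]*sn+d[...,1]*c
m=(abs(w[...,2]-.19)<.03)&(ly>.13)&(ly<.16)&(abs(lx)<.03); print('disc',lx[m].min(),lx[m].max(),ly[m].mean(),w[m][:,2].max()) if m.sum() else 0
E
```

```text
side 0.2 181 lx [-0.014  0.118] ly [-0.042  0.044]
side 0.22 345 lx [-0.017  0.101] ly [-0.052  0.055]
side 0.24 256 lx [-0.019  0.012] ly [-0.063  0.064]
side 0.26 142 lx [-0.019  0.009] ly [-0.018  0.055]
side 0.28 146 lx [-0.035  0.023] ly [-0.013  0.038]
side 0.3 225 lx [-0.036  0.024] ly [-0.015  0.039]
side 0.32 295 lx [-0.035  0.031] ly [-0.015  0.038]
side 0.34 162 lx [-0.032  0.028] ly [0.002 0.038]
side 0.36 114 lx [-0.026  0.027] ly [0.02  0.037]
side 0.38 18 lx [-0.005  0.038] ly [0.05  0.059]
side 0.4 155 lx [-0.072  0.048] ly [0.05  0.072]
side 0.42 415 lx [-0.116  0.055] ly [0.05 0.08]
side 0.44 662 lx [-0.118  0.052] ly [-0.033  0.082]
side 0.46 1283 lx [-0.117  0.04 ] ly [-0.042  0.081]
side 0.48 958 lx [-0.119  0.017] ly [-0.049  0.082]
side 0.5 362 lx [-0.12  -0.082] ly [-0.032  0.078]
top 0.2 50 lx [0.061 0.119] ly [-0.099  0.013]
top 0.22 114 lx [-0.002  0.114] ly [-0.008  0.047]
top 0.32 28 lx [-0.03  0.12] ly [-0.097  0.027]
top 0.34 86 lx [-0.028  0.118] ly [-0.1   0.02]
top 0.36 77 lx [-0.028  0.093] ly [-0.1   0.02]
top 0.38 74 lx [0.048 0.069] ly [-0.1   -0.079]
top 0.4 12 lx [-0.053  0.028] ly [-0.026  0.049]
top 0.42 17 lx [-0.076  0.036] ly [-0.04   0.055]
top 0.44 245 lx [-0.086  0.06 ] ly [-0.058  0.071]
top 0.46 1196 lx [-0.041  0.051] ly [-0.056  0.067]
top 0.48 960 lx [-0.119  0.031] ly [-0.048  0.083]
top 0.5 755 lx [-0.12 -0.06] ly [-0.03   0.082]
disc -0.010710794607484465 0.012960229447676948 0.1450960516921444 0.20466398111341833
```

```bash
python3 -c "
from hand import *
go(*loc(-.077,.06),.168,.092)"; python3 -m pendant '[{"x":-0.01,"y":0.05,"z":-0.01,"roll":0,"jaw":5},{"x":-0.012,"y":0.11,"z":-0.01,"roll":0,"jaw":5},{"x":-0.012,"y":0.18,"z":-0.01,"roll":0,"jaw":5},{"x":-0.012,"y":0.25,"z":-0.01,"roll":0,"jaw":5},{"x":-0.012,"y":0.32,"z":-0.01,"roll":0,"jaw":5}]';python3 -c "
from hand import *
go(*loc(-.077,.06),.168,.092)"
```

```text
now 9.2 [0.4912 0.0246 0.1713] [3.131 0.021 0.092] F [-0.7 -0.1 -2.3] op 0.229 q [-0.09 -0.2   1.98 -0.01  1.37  1.39]
rows x,y,z,roll [-0.026  0.596  0.018] -0.0 need rows 4.3 0.0
clock: 9.62
ee_pos: [0.4976, -0.0723, 0.1775]
eef_rot: [3.129, 0.018, 0.092]
ft_force: [0.3, 0.0, -1.1]
opening: 0.238
now 9.62 [ 0.4976 -0.0723  0.1775] [3.129 0.018 0.092] F [ 0.3  0.  -1.1] op 0.238 q [-0.28 -0.18  1.96 -0.02  1.37  1.2 ]
rows x,y,z,roll [-0.017  0.272  0.035] 0.0 need rows 2.0 0.0
```

```bash
python3 -m pendant '[{"x":-0.016,"y":0.06,"z":0.01,"roll":0,"jaw":5},{"x":-0.016,"y":0.13,"z":0.02,"roll":0,"jaw":5},{"x":-0.016,"y":0.2,"z":0.03,"roll":0,"jaw":5},{"x":-0.016,"y":0.27,"z":0.034,"roll":0,"jaw":5},{"x":-0.016,"y":0.27,"z":0.034,"roll":0,"jaw":5}]';python3 -c "
from hand import *
go(*loc(-.077,.06),.155,.092)
i=hand('h4')
cv2.imwrite('pics/a6.png',np.hstack([cv2.resize(i[0][60:260,200:400],(400,400)),cv2.resize(i[1][80:280,280:480],(400,400))]))"
```

```text
clock: 10.03
ee_pos: [0.5013, -0.1569, 0.1701]
eef_rot: [3.126, 0.016, 0.089]
ft_force: [-0.1, -0.8, -1.4]
opening: 0.228
now 10.03 [ 0.5013 -0.1569  0.1701] [3.126 0.016 0.089] F [-0.1 -0.8 -1.4] op 0.228 q [-0.43 -0.12  1.92 -0.02  1.35  1.05]
rows x,y,z,roll [-0.003 -0.01   0.05 ] -0.0004 need rows 0.4 0.0
side near 323 [[-0.014, -0.023, -0.091], [0.016, 0.032, -0.023]] top z -0.024
side far 251 [[0.12, -0.011, -0.092], [0.148, 0.043, -0.022]] top z -0.024
```

View pics/a6.png

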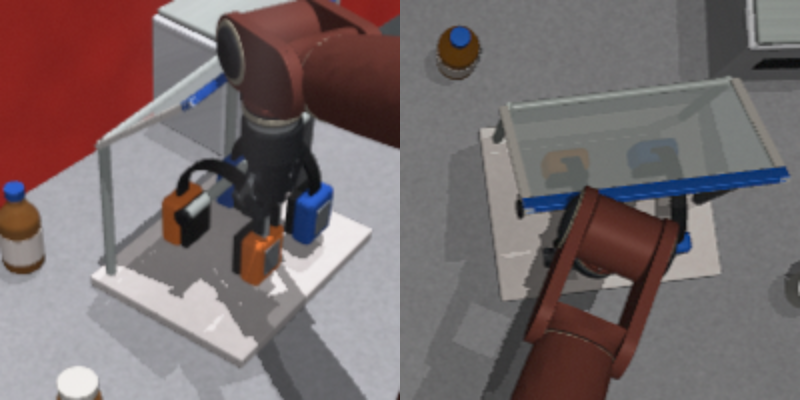

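Side view: the band straddles the rail, with one cup on each side at (185,215) and (258,250). The blue pair is untouched and the wrist is clear of the lip. Lowering in small steps.

```bash
python3 -m pendant '[{"x":0,"y":0,"z":0.01,"roll":0,"jaw":5},{"x":0,"y":0,"z":0.02,"roll":0,"jaw":5},{"x":0,"y":0,"z":0.03,"roll":0,"jaw":5},{"x":0,"y":0,"z":0.03,"roll":0,"jaw":5}]';python3 -m pendant '[{"x":0,"y":0,"z":0.006,"roll":0,"jaw":5},{"x":0,"y":0,"z":0.012,"roll":0,"jaw":5},{"x":0,"y":0,"z":0.012,"roll":0,"jaw":5}]'
```

```text
clock: 10.47
ee_pos: [0.5004, -0.1536, 0.1598]
eef_rot: [3.13, 0.017, 0.092]
ft_force: [0.5, -0.0, -2.7]
opening: 0.239
clock: 10.72
ee_pos: [0.5, -0.1532, 0.1556]
eef_rot: [3.13, 0.018, 0.092]
ft_force: [0.5, -0.1, -1.8]
opening: 0.237
```

```bash
python3 -m pendant '[{"x":0,"y":0,"z":0.004,"roll":0,"jaw":5},{"x":0,"y":0,"z":0.008,"roll":0,"jaw":5},{"x":0,"y":0,"z":0.008,"roll":0,"jaw":5}]';python3 -m pendant '[{"x":0,"y":0,"z":0.003,"roll":0,"jaw":5},{"x":0,"y":0,"z":0.005,"roll":0,"jaw":5},{"x":0,"y":0,"z":0.005,"roll":0,"jaw":5}]'
```

```text
clock: 10.97
ee_pos: [0.5007, -0.1535, 0.1545]
eef_rot: [3.129, 0.016, 0.092]
ft_force: [-1.0, -0.2, -2.3]
opening: 0.236
clock: 11.22
ee_pos: [0.5014, -0.1537, 0.1543]
eef_rot: [3.128, 0.014, 0.092]
ft_force: [-0.0, 0.1, -1.2]
opening: 0.236
```

```bash
for i in 1; do python3 -m pendant '[{"x":0,"y":0,"z":0.004,"roll":0,"jaw":5},{"x":0,"y":0,"z":0.008,"roll":0,"jaw":5},{"x":0,"y":0,"z":0.008,"roll":0,"jaw":5}]'; done; python3 -m pendant '[{"x":0,"y":0,"z":0.004,"roll":0,"jaw":5},{"x":0,"y":0,"z":0.008,"roll":0,"jaw":5},{"x":0,"y":0,"z":0.008,"roll":0,"jaw":5}]'
```

```text
clock: 11.47
ee_pos: [0.5024, -0.154, 0.1538]
eef_rot: [3.127, 0.01, 0.092]
ft_force: [0.4, -0.6, -1.7]
opening: 0.238
clock: 11.72
ee_pos: [0.5034, -0.1544, 0.1534]
eef_rot: [3.125, 0.006, 0.092]
ft_force: [-0.2, -0.6, -2.1]
opening: 0.237
```

```bash
python3 cov.py; python3 -c "
from h import *
go(*loc(-.077,.06),.152,.092); print(bot.state()['tau'].round(1))
w=cv2.imread('pics/side_l.png'); cv2.imwrite('pics/a7.png',cv2.resize(w[60:230,220:390],(600,600)))"
```

```text
side 107 lip med [ 0.5501 -0.099   0.3795] theta 0.718
top 885 lip med [ 0.5684 -0.229   0.3778] theta 0.706
now 11.82 [ 0.5033 -0.1544  0.1533] [3.125 0.007 0.092] F [-0.1  0.1 -1.6] op 0.238 q [-0.43 -0.1   1.93 -0.02  1.31  1.05]
rows x,y,z,roll [-0.011 -0.001  0.004] -0.0 need rows 0.1 0.0
[ -0.4 -11.7 -28.   -0.9  -0.1   0. ]
```

View pics/a7.png

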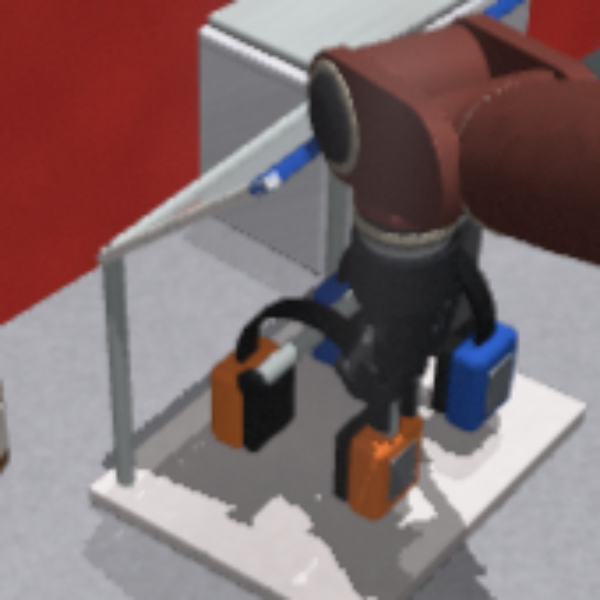

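```bash
python3 -m pendant '[{"x":-0.015,"y":0,"z":-0.01,"roll":0,"jaw":5},{"x":-0.03,"y":0,"z":-0.01,"roll":0,"jaw":5},{"x":-0.03,"y":0,"z":-0.01,"roll":0,"jaw":5},{"x":-0.03,"y":0,"z":-0.01,"roll":0,"jaw":5}]'; python3 -c "
from h import *
go(*loc(-.082,.06),.152,.092); print(bot.state()['tau'].round(1))"; python3 -m pendant '[{"x":0,"y":0,"z":0.005,"roll":0,"jaw":5},{"x":0,"y":0,"z":0.01,"roll":0,"jaw":5},{"x":0,"y":0,"z":0.01,"roll":0,"jaw":5}]';  python3 -c "
from h import *
go(*loc(-.082,.06),.152,.092); print(bot.state()['tau'].round(1))"
```

```text
clock: 12.15
ee_pos: [0.4923, -0.1546, 0.1528]
eef_rot: [3.128, 0.013, 0.092]
ft_force: [-0.2, -0.4, -2.8]
opening: 0.233
now 12.15 [ 0.4923 -0.1546  0.1528] [3.128 0.013 0.092] F [-0.2 -0.4 -2.8] op 0.233 q [-0.44 -0.12  1.95 -0.02  1.32  1.04]
rows x,y,z,roll [0.009 0.001 0.003] -0.0001 need rows 0.1 0.0
[ -0.  -31.  -36.3  -0.   -0.1  -0. ]
clock: 12.4
ee_pos: [0.4935, -0.1549, 0.1502]
eef_rot: [3.128, 0.01, 0.092]
ft_force: [2.1, 1.1, 4.9]
opening: 0.234
now 12.4 [ 0.4935 -0.1549  0.1502] [3.128 0.01  0.092] F [2.1 1.1 4.9] op 0.234 q [-0.44 -0.12  1.95 -0.02  1.31  1.04]
rows x,y,z,roll [ 0.005  0.    -0.006] -0.0 need rows 0.1 0.0
[ -0.6 -26.7 -31.5  -0.4   0.4   0. ]
```

```bash
python3 -m pendant '[{"x":0,"y":0,"z":-0.003,"roll":0,"jaw":26},{"x":0,"y":0,"z":-0.004,"roll":0,"jaw":34},{"x":0,"y":0,"z":-0.004,"roll":0,"jaw":40},{"x":0,"y":0,"z":-0.004,"roll":0,"jaw":44},{"x":0,"y":0,"z":-0.004,"roll":0,"jaw":44}]' 20; python3 -m pendant '[{"x":0,"y":0,"z":-0.008,"roll":0,"jaw":44},{"x":0,"y":0,"z":-0.008,"roll":0,"jaw":44},{"x":0,"y":0,"z":-0.008,"roll":0,"jaw":44}]'; cat > look.py <<'E'
from h import *
import sys
s=bot.state(); print(round(s['clock'],2),s['ee_pos'].round(4),'F',s['ft_force'].round(1),s['opening'].round(3)); c,sn=np.cos(A),np.sin(A)
ims=[]
for n in ['side','top']:
    p=bot.read_camera(n); f=p['frame']; ims.append(f[...,::-1]); w=cloud(p); d=w[...,:2]-O; lx=d[...,0]*c+d[...,1]*sn; ly=-d[...,0]*sn+d[...,1]*c
    L=np.stack([lx,ly,w[...,2]],-1); hsv=cv2.cvtColor(f,cv2.COLOR_RGB2HSV); box=(abs(lx)<.13)&(abs(ly)<.16)&(w[...,2]<.2)&(w[...,2]>.03)
    for nm,m in (('orange',(hsv[...,0]>8)&(hsv[...,0]<22)&(hsv[...,1]>150)),('blue',(hsv[...,0]>100)&(hsv[...,0]<130)&(hsv[...,1]>120))):
        for k,q in(('near',L[m&box&(lx<-.02)]),('far',L[m&box&(lx>.02)])):
            if len(q)>15: print(n,nm,k,len(q),np.percentile(q,[3,97],axis=0).round(3).tolist())
cv2.imwrite('pics/'+sys.argv[1]+'.png',np.hstack([cv2.resize(ims[0][60:260,200:400],(400,400)),cv2.resize(ims[1][80:280,280:480],(400,400))]))
E
python3 look.py a8
```

```text
clock: 12.82
ee_pos: [0.4931, -0.1547, 0.1509]
eef_rot: [3.128, 0.011, 0.092]
ft_force: [0.3, 0.3, 0.3]
opening: 0.518
clock: 13.07
ee_pos: [0.4931, -0.1547, 0.1534]
eef_rot: [3.128, 0.011, 0.092]
ft_force: [0.3, 0.1, 0.2]
opening: 0.513Traceback (most recent call last):
  File "look.py", line 3, in <module>
    s=bot.state(); print(round(s['clock'],2),s['ee_pos'].round(4),'F',s['ft_force'].round(1),s['opening'].round(3)); c,sn=np.cos(A),np.sin(A)
                                                                                             ^^^^^^^^^^^^^^^^^^
AttributeError: 'float' object has no attribute 'round'
```

Released with no force left on the tool. Backing straight out along −x, then checking.

```bash
sed -i "s/,s\['opening'\].round(3))/,round(s['opening'],3))/" look.py; python3 look.py a8; python3 -m pendant '[{"x":-0.03,"y":0,"z":0,"roll":0,"jaw":44},{"x":-0.08,"y":0,"z":0,"roll":0,"jaw":44},{"x":-0.15,"y":0,"z":0,"roll":0,"jaw":44},{"x":-0.25,"y":0,"z":0,"roll":0,"jaw":44},{"x":-0.32,"y":0,"z":-0.03,"roll":0,"jaw":44}]'; python3 look.py a9
```

```text
13.07 [ 0.4931 -0.1547  0.1534] F [0.3 0.1 0.2] 0.513
side orange near 308 [[-0.089, 0.041, 0.057], [-0.057, 0.092, 0.123]]
side orange far 218 [[0.049, 0.042, 0.065], [0.076, 0.091, 0.136]]
side blue near 344 [[-0.086, -0.096, 0.06], [-0.053, -0.043, 0.13]]
side blue far 96 [[0.052, -0.076, 0.056], [0.077, -0.043, 0.129]]
top blue near 58 [[-0.081, -0.1, 0.118], [-0.057, -0.077, 0.149]]
clock: 13.58
ee_pos: [0.3945, -0.1625, 0.1611]
eef_rot: [3.131, 0.016, 0.092]
ft_force: [0.8, -0.6, 0.8]
opening: 0.516
13.58 [ 0.3945 -0.1625  0.1611] F [ 0.8 -0.6  0.8] 0.516
side orange near 333 [[-0.08, 0.042, 0.05], [-0.047, 0.091, 0.118]]
side orange far 261 [[0.054, 0.04, 0.073], [0.086, 0.091, 0.142]]
side blue near 227 [[-0.085, -0.069, 0.062], [-0.052, -0.044, 0.13]]
side blue far 101 [[0.052, -0.092, 0.058], [0.076, -0.044, 0.13]]
top orange near 194 [[-0.076, 0.036, 0.083], [-0.045, 0.095, 0.143]]
top blue near 224 [[-0.081, -0.098, 0.081], [-0.052, -0.041, 0.147]]
```

View pics/a9.png

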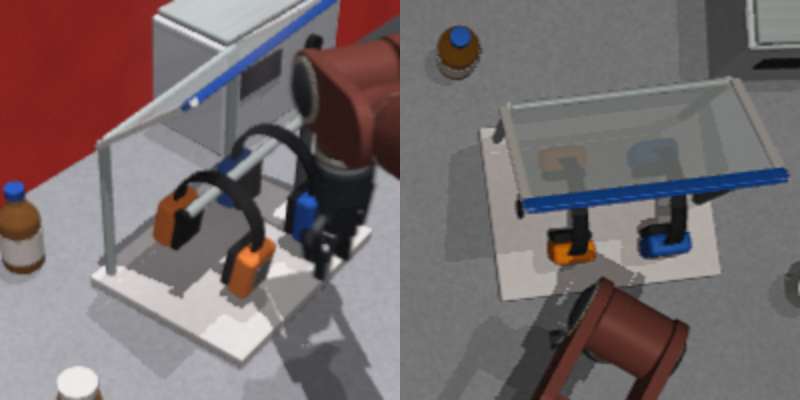

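The orange pair hangs across the rail: crop cups at (178,220) and (250,265). The blue pair is where it was. It's tilted about 10°, perhaps still swinging. I'll raise the arm and check again before covering.

```bash
python3 -m pendant '[{"x":-0.02,"y":0,"z":-0.13,"roll":0,"jaw":0},{"x":-0.02,"y":0,"z":-0.27,"roll":0,"jaw":0},{"x":-0.02,"y":0,"z":-0.41,"roll":0,"jaw":0},{"x":-0.02,"y":0,"z":-0.55,"roll":0,"jaw":0},{"x":-0.02,"y":0,"z":-0.69,"roll":0,"jaw":0}]';  python3 -m pendant '[{"x":0,"y":0,"z":-0.13,"roll":0,"jaw":0},{"x":0,"y":0,"z":-0.25,"roll":0,"jaw":0},{"x":0,"y":0,"z":-0.3,"roll":0,"jaw":0},{"x":0,"y":0,"z":-0.3,"roll":0,"jaw":0},{"x":0,"y":0,"z":-0.3,"roll":0,"jaw":0}]'; python3 look.py b0; python3 cov.py; python3 -c "
from h import *
go(*loc(-.010,0),.42,.092)"
```

```text
clock: 14.1
ee_pos: [0.3913, -0.1607, 0.3716]
eef_rot: [3.127, 0.01, 0.09]
ft_force: [0.2, -0.6, 0.1]
opening: 0.0
clock: 14.52
ee_pos: [0.3925, -0.1594, 0.4623]
eef_rot: [3.126, 0.008, 0.09]
ft_force: [-0.0, 0.3, -0.7]
opening: -0.001
14.52 [ 0.3925 -0.1594  0.4623] F [-0.   0.3 -0.7] -0.001
side orange near 345 [[-0.086, 0.041, 0.055], [-0.053, 0.091, 0.122]]
side orange far 233 [[0.053, 0.039, 0.067], [0.08, 0.092, 0.138]]
side blue near 353 [[-0.086, -0.095, 0.06], [-0.053, -0.044, 0.13]]
side blue far 101 [[0.052, -0.094, 0.057], [0.076, -0.044, 0.13]]
top orange near 193 [[-0.083, 0.036, 0.089], [-0.054, 0.095, 0.144]]
top blue near 216 [[-0.081, -0.098, 0.081], [-0.052, -0.041, 0.14]]
side 380 lip med [ 0.5572 -0.1954  0.3793] theta 0.717
top 1007 lip med [ 0.5667 -0.2102  0.3776] theta 0.705
now 14.72 [ 0.3919 -0.1591  0.4593] [3.129 0.013 0.09 ] F [-1.1  0.5 -0.7] op -0.0 q [-0.55 -0.46  1.72 -0.02  1.89  0.92]
rows x,y,z,roll [0.585 0.214 0.126] -0.0003 need rows 4.6 0.0
```

```bash
python3 -m pendant '[{"x":0.12,"y":0.05,"z":0,"roll":0,"jaw":0},{"x":0.24,"y":0.1,"z":0,"roll":0,"jaw":0},{"x":0.36,"y":0.15,"z":0,"roll":0,"jaw":0},{"x":0.48,"y":0.2,"z":0,"roll":0,"jaw":0},{"x":0.56,"y":0.214,"z":0.03,"roll":0,"jaw":0}]';  python3 -c "
from h import *
go(*loc(-.010,0),.405,.092)"
```

```text
clock: 15.13
ee_pos: [0.5673, -0.2094, 0.4474]
eef_rot: [3.129, 0.014, 0.089]
ft_force: [-0.0, 0.9, -0.1]
opening: 0.002
now 15.13 [ 0.5673 -0.2094  0.4474] [3.129 0.014 0.089] F [-0.   0.9 -0.1] op 0.002 q [-0.47 -0.03  1.38 -0.02  1.8   1.01]
rows x,y,z,roll [ 0.018 -0.005  0.141] -0.0004 need rows 1.0 0.0
```

```bash
python3 -m pendant '[{"x":0.01,"y":0,"z":0.07,"roll":0,"jaw":0},{"x":0.015,"y":0,"z":0.14,"roll":0,"jaw":0},{"x":0.015,"y":0,"z":0.155,"roll":0,"jaw":0},{"x":0.015,"y":0,"z":0.155,"roll":0,"jaw":0}]';  python3 -c "
from h import *
go(*loc(-.034,0),.3645,.092)"
```

```text
clock: 15.47
ee_pos: [0.5704, -0.2092, 0.3972]
eef_rot: [3.132, 0.019, 0.09]
ft_force: [-0.7, 0.4, 0.4]
opening: -0.001
now 15.47 [ 0.5704 -0.2092  0.3972] [3.132 0.019 0.09 ] F [-0.7  0.4  0.4] op -0.001 q [-0.47 -0.03  1.45 -0.02  1.73  1.01]
rows x,y,z,roll [-0.072 -0.005  0.11 ] -0.0004 need rows 0.9 0.0
```

```bash
python3 -m pendant '[{"x":-0.012,"y":0,"z":0.025,"roll":0,"jaw":0},{"x":-0.03,"y":0,"z":0.05,"roll":0,"jaw":0},{"x":-0.05,"y":0,"z":0.08,"roll":0,"jaw":0},{"x":-0.072,"y":0,"z":0.11,"roll":0,"jaw":0},{"x":-0.072,"y":0,"z":0.11,"roll":0,"jaw":0}]'; python3 cov.py; python3 -c "
from h import *
go(*loc(-.048,0),.330,.092)"
```

```text
clock: 15.88
ee_pos: [0.5469, -0.2115, 0.3637]
eef_rot: [3.132, 0.02, 0.089]
ft_force: [-0.7, -0.3, 0.0]
opening: 0.001
side 440 lip med [ 0.536  -0.2049  0.3439] theta 0.49
top 384 lip med [ 0.5346 -0.1125  0.3428] theta 0.483
now 15.98 [ 0.5477 -0.2115  0.365 ] [3.132 0.019 0.089] F [0.3 0.1 0.6] op -0.002 q [-0.49 -0.07  1.55 -0.02  1.68  0.99]
rows x,y,z,roll [-0.043 -0.005  0.117] -0.0005 need rows 0.9 0.0
```

```bash
python3 -m pendant '[{"x":-0.012,"y":0,"z":0.03,"roll":0,"jaw":0},{"x":-0.024,"y":0,"z":0.06,"roll":0,"jaw":0},{"x":-0.035,"y":0,"z":0.09,"roll":0,"jaw":0},{"x":-0.043,"y":0,"z":0.117,"roll":0,"jaw":0},{"x":-0.043,"y":0,"z":0.117,"roll":0,"jaw":0}]'; python3 -m pendant '[{"x":-0.006,"y":0,"z":0.022,"roll":0,"jaw":0},{"x":-0.012,"y":0,"z":0.045,"roll":0,"jaw":0},{"x":-0.019,"y":0,"z":0.07,"roll":0,"jaw":0},{"x":-0.024,"y":0,"z":0.093,"roll":0,"jaw":0},{"x":-0.024,"y":0,"z":0.093,"roll":0,"jaw":0}]';python3 cov.py; python3 -c "
from h import *
go(*loc(-.058,0),.274,.092)"
```

```text
clock: 16.4
ee_pos: [0.5331, -0.2129, 0.3273]
eef_rot: [3.134, 0.022, 0.089]
ft_force: [-0.2, -0.5, 0.0]
opening: 0.003
clock: 16.82
ee_pos: [0.5245, -0.2135, 0.2972]
eef_rot: [3.135, 0.025, 0.089]
ft_force: [0.3, -0.0, 0.2]
opening: 0.0
side 566 lip med [ 0.5172 -0.1963  0.2779] theta 0.123
top 350 lip med [ 0.5151 -0.1163  0.2782] theta 0.125
now 16.92 [ 0.5248 -0.2137  0.2985] [3.135 0.024 0.088] F [0.4 0.5 0.2] op 0.001 q [-0.51 -0.1   1.68 -0.02  1.57  0.97]
rows x,y,z,roll [ 0.001 -0.005  0.082] -0.0006 need rows 0.6 0.0
```

```bash
python3 -m pendant '[{"x":-0.003,"y":0,"z":0.02,"roll":0,"jaw":0},{"x":-0.003,"y":0,"z":0.04,"roll":0,"jaw":0},{"x":-0.003,"y":0,"z":0.057,"roll":0,"jaw":0},{"x":-0.003,"y":0,"z":0.067,"roll":0,"jaw":0},{"x":-0.003,"y":0,"z":0.072,"roll":0,"jaw":0}]'; python3 cov.py; python3 -c "
from h import *
go(*loc(-.058,0),.274,.092)"
```

```text
clock: 17.33
ee_pos: [0.523, -0.2141, 0.2762]
eef_rot: [3.135, 0.025, 0.088]
ft_force: [-0.8, -1.6, 2.0]
opening: 0.001
side 578 lip med [ 0.5163 -0.1937  0.2576] theta 0.016
top 336 lip med [ 0.5136 -0.1165  0.2578] theta 0.017
now 17.43 [ 0.5232 -0.2138  0.2763] [3.136 0.025 0.088] F [-0.2  0.  -0.8] op 0.001 q [-0.51 -0.09  1.71 -0.02  1.54  0.97]
rows x,y,z,roll [ 0.004 -0.005  0.008] -0.0006 need rows 0.1 0.0
```

```bash
python3 -m pendant '[{"x":0,"y":0,"z":0.004,"roll":0,"jaw":0},{"x":0,"y":0,"z":0.007,"roll":0,"jaw":0},{"x":0,"y":0,"z":0.007,"roll":0,"jaw":0}]'; python3 -m pendant '[{"x":0,"y":0,"z":-0.05,"roll":0,"jaw":0},{"x":0,"y":0,"z":-0.15,"roll":0,"jaw":0},{"x":-0.1,"y":0,"z":-0.28,"roll":0,"jaw":0},{"x":-0.22,"y":0,"z":-0.35,"roll":0,"jaw":0},{"x":-0.35,"y":0,"z":-0.4,"roll":0,"jaw":0}]'; python3 -m pendant '[{"x":-0.1,"y":0.08,"z":0,"roll":0,"jaw":0},{"x":-0.15,"y":0.2,"z":0,"roll":0,"jaw":0},{"x":-0.2,"y":0.32,"z":0,"roll":0,"jaw":0},{"x":-0.2,"y":0.4,"z":0,"roll":0,"jaw":0},{"x":-0.2,"y":0.4,"z":0,"roll":0,"jaw":0}]'; python3 cov.py; python3 look.py b1; python3 - <<'E'
from h import *
for n in ['side','top']:
    p=bot.read_camera(n); w=cloud(p); d=w[...,:2]-O; c,s=np.cos(A),np.sin(A); lx=d[...,0]*c+d[...,1]*s; ly=-d[...,0]*s+d[...,1]*c; z=w[...,2]
    m=(z>.235)&(z<.27)&(lx>-.08)&(lx<.14)&(abs(ly)<.165)
    print(n,[(round(a,2),np.median(z[m&(abs(lx-a)<.01)]).round(4),(m&(abs(lx-a)<.01)).sum()) for a in np.arange(-.06,.14,.03)])
E
```

```text
clock: 17.68
ee_pos: [0.5232, -0.2137, 0.2742]
eef_rot: [3.136, 0.024, 0.089]
ft_force: [-0.8, -0.2, 0.8]
opening: -0.002
clock: 18.1
ee_pos: [0.4278, -0.2214, 0.3965]
eef_rot: [3.134, 0.022, 0.09]
ft_force: [-0.6, -0.8, 1.2]
opening: -0.0
clock: 18.52
ee_pos: [0.3778, -0.3495, 0.3977]
eef_rot: [3.134, 0.023, 0.086]
ft_force: [0.1, 0.4, -0.3]
opening: 0.004
side 648 lip med [ 0.517  -0.1985  0.2555] theta 0.005
top 882 lip med [ 0.5233 -0.2144  0.2555] theta 0.005
18.62 [ 0.3786 -0.3466  0.398 ] F [-0.2 -0.8 -0.8] -0.003
side orange near 348 [[-0.086, 0.039, 0.056], [-0.055, 0.091, 0.123]]
side orange far 213 [[0.052, 0.056, 0.067], [0.079, 0.091, 0.136]]
side blue near 353 [[-0.086, -0.096, 0.061], [-0.052, -0.044, 0.13]]
top orange near 146 [[-0.082, 0.036, 0.102], [-0.062, 0.095, 0.15]]
top blue near 167 [[-0.082, -0.098, 0.079], [-0.063, -0.041, 0.146]]
side [(np.float64(-0.06), np.float64(0.2558), np.int64(559)), (np.float64(-0.03), np.float64(0.2531), np.int64(559)), (np.float64(0.0), np.float64(0.253), np.int64(560)), (np.float64(0.03), np.float64(0.2531), np.int64(539)), (np.float64(0.06), np.float64(0.253), np.int64(521)), (np.float64(0.09), np.float64(0.2531), np.int64(515)), (np.float64(0.12), np.float64(0.2537), np.int64(573))]
top [(np.float64(-0.06), np.float64(0.2554), np.int64(892)), (np.float64(-0.03), np.float64(0.2526), np.int64(924)), (np.float64(0.0), np.float64(0.2528), np.int64(920)), (np.float64(0.03), np.float64(0.253), np.int64(917)), (np.float64(0.06), np.float64(0.2529), np.int64(912)), (np.float64(0.09), np.float64(0.2528), np.int64(902)), (np.float64(0.12), np.float64(0.2534), np.int64(800))]
```

View pics/b1.png

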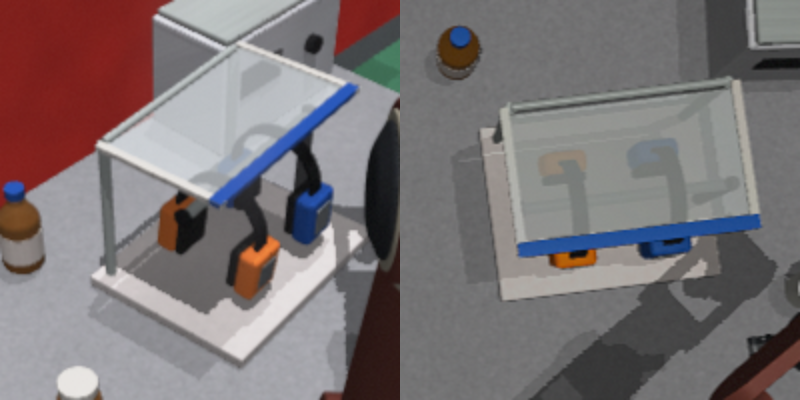

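The cover is flat (0.2530 m front to back), both pairs hang under it, and the arm is clear. Last, I'll check the bystanders and hand in.

```bash
python3 - <<'E'
from h import *
p=bot.read_camera('side'); w=cloud(p)
for l in ['jar','wash_bottle','flask']:
    for d in bot.silhouettes(p,l)[:2]: print(l,round(d['score'],2),np.round(d['bbox']).astype(int),np.nanmedian(w[d['region']],0).round(3))
print(bot.close_job())
E
```

```text
jar 0.66 [227 244 252 282] [0.519 0.169 0.061]
wash_bottle 0.71 [172 190 196 241] [0.718 0.181 0.091]
flask 0.61 [109 258 139 301] [0.686 0.407 0.039]
the job is handed in; nothing more can be done
None
```

The orange ear defenders hang on the rail beside the blue pair, and the dust cover is folded down level over both. I handed the job in at about 19 s of the 48 s allowed.

**What I did:** I first pushed the cover further up, to about 0.7 rad, to make room for the wrist. I then pinched the orange band on the robot side and brought the pair in from the open end of the rail. I set the band down with about 7 N of contact force, let go and backed out. Last, I pressed the lip down along its arc until the cover was level.

**Last checks:**
- **Cover:** about 0.005 rad from level, and flat from front to back within 1 mm in both cameras.
- **Orange pair:** one cup on each side of the rail, centred about 65 mm from the rail's middle towards the open end. It was swinging after release; at the end it still hung roughly 5° off upright.
- **Blue pair:** within about 1–2 mm of where it started.
- **Jar, wash bottle and flask:** within about 1 mm of where they started.

**What went wrong:**
- **Finger contact on the cup:** the first descent to the band touched the near cup, with about 34 N upward at the wrist. The pair did not move.
- **Wrist against the cover lip:** while I lowered the pair, the wrist leaned on the raised lip, and I backed off. From the joint torques I put this at up to about 35 N, close to the 40 N limit. It could not be measured directly, so I can't rule out that it briefly went over.

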